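# Stamp a mainspring drum with the sprung striker

## Task

Lift the aluminium spacer plate off the brass drum and lay it flat and lined up on top of the pile of spacer plates; do not let it fall on the bench. Then draw the marking stamp's striker back by its black grip until the sear catches and holds it, let go, stand the drum upright on the stamp's bed in the middle of the V of the anvil, and let go of it with the striker still cocked. Last, press the red trip button to fire the striker on to the drum and let the button come up again; leave the spool case, mallet, bearing race and oil bottle where they are.

Things in the scene. Friction and masses are not known exactly. Their poses are not given: they have to be found in the camera images.
- plate: Aluminium spacer plate, 120 (own x) x 60 (own y) x 10 mm, about 0.19 kg, lying flat on top of the drum with its middle over the drum's. Origin: centre of its underside; z up. The drum below is narrower (50 mm across), so fingers that grip the 60 mm width pass either side of it.
- pile: Pile of three narrower aluminium spacer plates lying squarely on one another, fixed to the bench: 120 (own x) x 42 (own y) x 30 mm high in all. Origin: centre of the underside, on the bench; its top is 30 mm above the origin. The spacer plate goes flat on top, centred, long sides parallel.
- drum: Brass mainspring drum, plain upright cylinder 50 mm across and 60 mm tall, about 0.3 to 0.55 kg, with two dark bands. Starts standing on a round cork mat (110 mm across, 6 mm thick, fixed) with the spacer plate on its top. Origin: centre of its underside; z is its axis.
- stamp: Green cast marking stamp, fixed; its place and yaw vary. Origin on the bench below the striker's axis. Base plate: own x -75 to 45, own y -200 to 145 mm, top 15 mm above the bench. The 16 mm striker bar runs along own y at x = 0, 34 mm above the bench, through guides at y = -3 and -185 mm (50 mm high). Own +y is the striking direction, towards the anvil; drawing back goes to own -y.
- anvil (a point): Steel V anvil at the stamp's +y end: middle of the V's top edge, 43 mm above the bench, at the stamp's own y 120 mm. The V opens to own -y; its two cheeks, at 45 degrees, lie beyond own y 96 mm, within x -33 to 33 mm, and back the drum's +y side. A drum on the bed rises to 75 mm above the bench, 32 mm above the cheeks.
- nest (a point): Point on the stamp's bed (15 mm above the bench; stamp's own x 0, y 85 mm) where the centre of the drum's underside is when it stands fully home against both cheeks of the V. Axes as the stamp's. Set the drum down about 6 mm short of it (to -y) so that its foot clears the cheeks: the blow drives a drum up to 10 mm short and 6 mm to a side home.
- grip (a point): Black upright grip on the striker bar, 18 x 18 mm, 46 mm tall, on a 12 mm stem 16 mm tall. Origin: centre of its top, 108 mm above the bench, at the stamp's own x 0, y -85 mm with the striker forward; it travels with the striker. Axes as the stamp's.
- striker: The whole sliding striker: steel bar, side lug for the sear, die in front and black grip on top. Axes as the stamp's; its origin is the stamp's origin when forward and goes to the stamp's -y as it is drawn back.
- striker_travel (a joint): Travel of the striker, m, drawn back along the stamp's -y: 0 fully forward (start), about 0.012 when its die rests on a drum that is home, 0.052 held by the sear, 0.068 rear stop. Draw it to 0.056 to 0.066 and the sear springs up in front of it; let go and it settles at 0.052. The spring pushes it forward with 4.4 N at 0 and 12 N at 0.068; passing the sear adds about 3 N.
- die (a point): The striker's dark steel die, 24 mm across: the striking end. Origin: centre of its front face, 34 mm above the bench, at the stamp's own y 72 mm with the striker forward (so it stands in the drum's place) and 20 mm when cocked, 40 mm clear of a drum that is home.
- trip_top (a point): Centre of the top of the round red trip button (28 mm across), 62 mm above the bench at the stamp's own x -55, y -61 mm. It is pressed straight down.
- sear (a joint): How far the trip button and its sear are pressed down, m: 0 up (sprung), 0.014 bottom. A cocked striker fires at about 0.010; the button needs some 2 N to start and 3 to 5 N to fire, and springs back up by itself.
- spool_case: Cream bakelite spool case, round, 84 mm across, 30 mm tall. Bystander. Origin: centre of its underside.
- mallet: Wooden mallet lying on the bench, about 240 mm long (own x, head at +x: 52 x 100 x 56 mm high). Bystander.
- race: Steel ball bearing race, ring 72 mm across, 18 mm high, lying flat between the stack and the pile. Bystander.
- oil: Amber oil bottle, 52 mm across, 130 mm tall. Bystander.
Not all that is in view belongs to the job. Of the things like the plate, leave any that is purple; of the rest the larger one is meant.

How it is judged:
By the outcome, as a careful person would: the job done as asked, in the order asked, and still so for the second after the job is handed in, with the robot touching nothing.
It also fails if it takes over 70 s, if anything falls off the work surface, if the arm or the gripper's body presses on something with over 40 N, if the wrist force passes 120 N, or if a joint passes its speed limit or range.

## Robot

A 7-joint arm with a two-finger parallel gripper is mounted at the origin on the work surface. World frame = base frame: x ahead of the robot, y to its left, z up, the work surface at z = 0. Lengths are in m, angles in rad, forces in N, time in s.
With the tool pointing down it reaches from about 0.35 to 0.9 m from the base axis. Payload 8.1 kg.
Tool frame: the origin (TCP) lies at the very end of the fingers, on their centre line; the grasp point (between the pads) lies 19 mm behind it; z points along the fingers, y is the line along which they close (so a half turn about z gives the same grasp; the last joint's range is limited). The gripper opens to 92 mm and grips with 3 to 60 N. Pads are 19 mm wide; open, the fingers measure 130 mm over their backs; the gripper's body (75 mm by 190 mm) begins 47 mm behind the grasp point.
Start: joints at [-1.292, 0.434, 0.025, 1.573, -0.012, 1.134, -0.075], TCP at [0.233, 0.58, 0.227] pointing down, gripper open.
Joint ranges: [-2.62, 2.62], [-0.44, 2.09], [-1.27, 1.32], [0.08, 2.57], [-1.32, 4.46], [0.12, 2], [-2.74, 2.74]. Speed limits (rad/s): [2.22, 2.22, 3.01, 3.01, 3.14, 3.14, 3.14].

## Interface

Orientations are given as a rotation vector (axis times angle).
In Python, from cell import arm gives the robot as it stands.
- The arm moves only by the tool jog_arm, never from a script. Its argument "rows" is a list of rows, each a list of 3 entries, a list of its own where there are three numbers: the shift along the world's x, y, z in cm, then the turn, a rotation vector about the world's x, y, z in degrees, then the opening, from 0 (shut) to 1 (fully open). A call has 1 to 8 rows; each row is the pose to reach, as a shift and turn from the pose commanded when the call began; what a row does not reach only later rows make up. A row lasts 1/8 s, in which the tool goes at most 62.5 mm and 10.7 degrees, less where a joint would pass 70% of its speed; a pose out of reach is approached as far as the arm can. A call with a gripper value outside its range is refused whole. The fingers move at their own pace and stop on an object; "newtons" is the grip in N (left out, the last holds). Time passes only in rows, so rows that repeat a pose let the fingers close. It gives the time, the measured TCP pose, the force, the opening and the grip force at its end, in the units of the state.
- arm.observe(): the state, without advancing time (a new reading comes with each control period).
- arm.get_image(name): name is "scene" or "side" or "wrist"; returns a dict with "img" (400x640x3 uint8, red, green, blue), "depth" (400x640 float32, m along the optical axis (not along the pixel's ray), 0 where there is no reading), "fx", "fy", "cx", "cy" (pixels), "dist_coeffs" ([k1, k2, p1, p2, k3] as OpenCV has them; the pictures are not rectified), "rvec" (rotation vector, rad) and "tvec" (3), from world to camera coordinates, as OpenCV has them; the wrist camera has in their place "mount" (4x4, takes a point from camera to tool coordinates, whose origin is the TCP and whose axes are the flange's). Camera axes: x right, y down, z forward; pixel columns grow to the right and rows downward; lengths in m; the calibration is good to about 2 mm. A picture is of the moment at which its call begins: read the wrist's pose just before it.
- arm.sign_off(): hands the job in; it is judged then, once.
The state is a dict: "clock": time; "joints": joint angles; "dq": joint speeds; "joint_efforts": joint torques, N m; "position": TCP position; "ee_rot": TCP orientation; "force": force on the tool from outside, world axes, zero at the start; "ft_torque": the same for the moment, N m; "width": opening from 0.0 (shut) to 1.0 (fully open); "gripper_force": force on a finger pad.
Only numpy, scipy, OpenCV 4.12 (cv2) and the standard library are available. Lean on these libraries where they do the work, as an engineer would, in place of code of your own. Each camera call takes 0.05 s, during which the arm holds its last target. There are 200 camera calls.

## Working session

There is one attempt and no reset: what is moved stays moved. The work goes in short steps, Python scripts to look and compute and a tool call to move; the robot and the scene stay as the last step left them, time stands still between calls to the robot, and variables do not carry over. Pictures are saved under pics/ and viewed, at most 10 in all, crops included, and the job is handed in when it is done.

Besides the shell and the picture viewer there is one more tool, called after ">>>" as name(argument=value, ...) on one line, values as JSON. jog_arm: Moves the arm, as the interface text tells. Its arguments: {"type":"object","properties":{"rows":{"type":"array","items":{"type":"array"}},"newtons":{"type":"number"}},"required":["rows"]}

```bash
mkdir -p pics; cat > h.py <<'E'
import numpy as np,cv2
from cell import arm
def cap(n):
    s=arm.observe(); d=arm.get_image(n); d['state']=s
    K=np.array([[d['fx'],0,d['cx']],[0,d['fy'],d['cy']],[0,0,1.]]); d['K']=K
    if 'mount' in d:
        T=np.eye(4);T[:3,:3]=cv2.Rodrigues(np.array(s['ee_rot'],float))[0];T[:3,3]=s['position']
        T=T@np.array(d['mount']); d['R']=T[:3,:3]; d['c']=T[:3,3]
    else:
        R=cv2.Rodrigues(np.array(d['rvec'],float))[0]; d['R']=R.T; d['c']=-R.T@np.array(d['tvec'],float).ravel()
    return d
def rays(d,px):
    u=cv2.undistortPoints(np.array(px,float).reshape(-1,1,2),d['K'],np.array(d['dist_coeffs'],float)).reshape(-1,2)
    return np.c_[u,np.ones(len(u))]@d['R'].T
def plane(d,px,z):
    r=rays(d,px); return d['c']+r*((z-d['c'][2])/r[:,2])[:,None]
def cloud(d):
    h,w=d['depth'].shape; g=np.stack(np.meshgrid(np.arange(w),np.arange(h)),-1).reshape(-1,2)
    return (d['c']+rays(d,g)*d['depth'].reshape(-1,1)).reshape(h,w,3)
def save(d,n): cv2.imwrite('pics/'+n,d['img'][:,:,::-1])
E
python3 - <<'E'
from h import *
print(arm.observe())
a=cap('scene');b=cap('side')
print(a['c'],b['c'])
cv2.imwrite('pics/a.png',cv2.resize(a['img'],(800,500),interpolation=cv2.INTER_CUBIC)[:,:,::-1]);cv2.imwrite('pics/b.png',cv2.resize(b['img'],(800,500),interpolation=cv2.INTER_CUBIC)[:,:,::-1])
E
```

```text
{'clock': 0.0, 'joints': array([-1.29157312,  0.43522324,  0.024942  ,  1.57410315, -0.0115879 ,
        1.13399415, -0.07510021]), 'dq': array([ 1.44006664e-03, -1.01662861e-03, -9.06408608e-06, -4.99069758e-04,
        2.64185104e-04, -3.54383523e-04,  8.20341650e-04]), 'joint_efforts': array([ 1.91792526e-03, -6.67863679e+01,  9.86019820e-01, -3.14459789e+01,
       -6.03620592e-02,  4.28409234e-02,  1.50014048e-04]), 'position': array([0.2327316 , 0.57949706, 0.22594212]), 'ee_rot': array([-5.96156083e-01, -3.08434589e+00,  2.47401047e-03]), 'force': array([ 0.22198413, -0.25962776,  0.3036952 ]), 'ft_torque': array([-0.03078676, -0.00534249, -0.0397515 ]), 'gripper_force': 0.0, 'width': 0.9998315182171961}
[ 1.46557923 -0.16638656  0.75509585] [ 0.34974251 -0.94411181  0.84522265]
```

View pics/a.png

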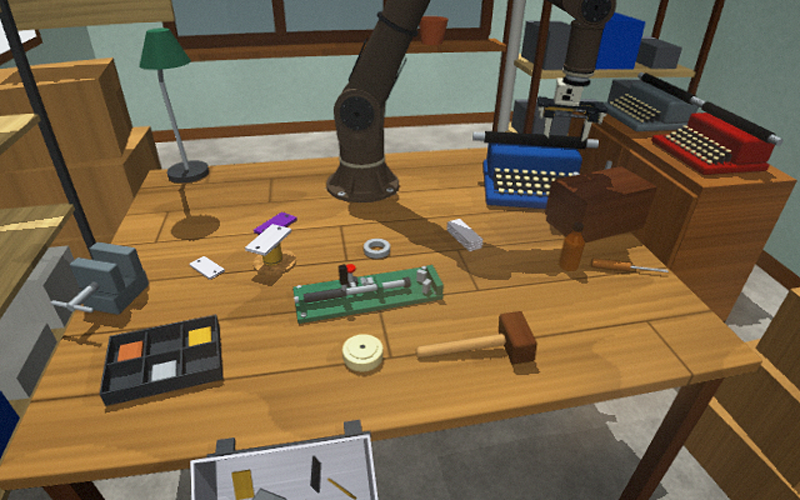

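View pics/b.png

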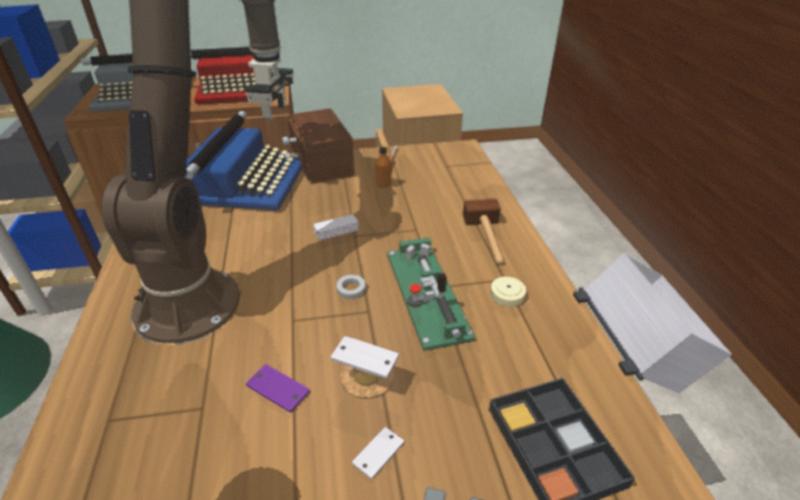

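The scene view shows three plate-like things, in 800 px coordinates. The purple plate at (275,223) is excluded by colour. The small white plate at (207,267) lies on the bench. The larger white plate at (268,239) lies on the brass drum and fits the description. The pile is at (465,234) and the stamp at (368,293), with its anvil at the right end (430,280). Next I measure these and confirm with a crop.

```bash
cat > m.py <<'E'
from h import *
def rect(P):
    (c,s,a)=cv2.minAreaRect((P[:,:2]*1000).astype(np.float32))
    if s[0]<s[1]: s=s[::-1]; a+=90
    return np.round(c,1),np.round(s,1),round((a+90)%180-90,1)
def comps(m,mn=60):
    n,l,st,ce=cv2.connectedComponentsWithStats(m.astype(np.uint8))
    return [(l==i) for i in range(1,n) if st[i,4]>mn]
def edgerect(d,m,z):
    c=max(cv2.findContours(m.astype(np.uint8),cv2.RETR_EXTERNAL,cv2.CHAIN_APPROX_NONE)[0],key=len)
    return rect(plane(d,c.reshape(-1,2),z))
E
python3 - <<'E'
from m import *
for n in('scene','side'):
    d=cap(n);C=cloud(d);hsv=cv2.cvtColor(d['img'],cv2.COLOR_RGB2HSV).astype(int)
    H,S,V=[hsv[...,i] for i in range(3)]
    ok=(C[...,0]>.2)&(C[...,0]<1.)&(abs(C[...,1])<.6)&(d['depth']>0)&(C[...,2]<.2)
    for lab,m,z in [('white',ok&(S<60)&(V>110)&(C[...,2]>.06)&(C[...,2]<.09),.076),('pile',ok&(S<60)&(V>110)&(C[...,2]>.024)&(C[...,2]<.04),.03),
      ('small',ok&(S<60)&(V>110)&(C[...,2]<.018),.01),('green',ok&(H>60)&(H<90)&(S>80)&(C[...,2]<.022),.015),('red',ok&((H<6)|(H>174))&(S>180)&(C[...,2]>.04),.062)]:
        for k in comps(m):
            ys,xs=np.where(k); print(n,lab,k.sum(),(int(xs.mean()*1.25),int(ys.mean()*1.25)),'z',np.round(np.median(C[k][:,2]),4),edgerect(d,k,z))
    if n=='scene':cr=d['img'][165:240,140:240]; cv2.imwrite('pics/c.png',cv2.resize(cr,(600,450),interpolation=cv2.INTER_CUBIC)[:,:,::-1])
E
```

```text
scene white 448 (267, 239) z 0.0748 (array([ 407.9, -290.2]), array([129.9,  67.3]), -32.3)
scene pile 237 (464, 230) z 0.0291 (array([385.5, 235.9]), array([121.3,  47.5]), 15.2)
scene pile 98 (357, 287) z 0.0366 (array([572.1, -74.5]), array([66.4, 66.1]), 78.1)
scene pile 371 (362, 346) z 0.028 (array([773.1, -96.4]), array([75.7, 64.1]), 48.8)
scene small 138 (376, 246) z 0.0159 (array([398., -13.]), array([83.5, 68.5]), -9.7)
scene small 259 (206, 266) z 0.0058 (array([ 411.3, -455.7]), array([97.9, 48.7]), 41.4)
scene small 248 (163, 370) z 0.0148 (array([ 752.5, -497. ]), array([46.1, 44.2]), -81.6)
scene small 2404 (292, 461) z -0.0123 (array([ 996.1, -248.7]), array([249.2,  54.3]), 89.9)
scene green 618 (393, 290) z 0.0141 (array([578.3, -16.9]), array([186.6, 116.4]), -85.4)
scene green 198 (320, 286) z 0.0138 (array([ 546.1, -170.3]), array([91.4, 31.5]), -85.9)
scene green 280 (319, 310) z 0.0135 (array([ 622.2, -171.3]), array([118.5,  54.6]), -85.3)
side white 147 (629, 305) z 0.0632 (array([ 987.2, -241.3]), array([208.6,  14.7]), 89.5)
side white 1046 (365, 356) z 0.
[... 416 characters left out ...]
mall 147 (336, 232) z 0.0078 (array([379.7, 218.6]), array([125.2,  52.2]), -1.3)
side small 178 (350, 287) z 0.012 (array([396.3, -14.6]), array([84.2, 68.7]), -81.2)
side small 497 (620, 338) z 0.0119 (array([ 975.7, -258.9]), array([294.2,  54.8]), 88.9)
side small 425 (574, 435) z 0.0157 (array([ 762.3, -492.6]), array([56.2, 49.9]), 9.2)
side small 842 (377, 452) z 0.0069 (array([ 400.8, -462. ]), array([94.8, 49. ]), 41.4)
side green 424 (405, 270) z 0.0163 (array([547.9,   8.5]), array([169.5,  65.4]), -86.1)
side green 665 (430, 323) z 0.0159 (array([ 562. , -174.6]), array([133.1,  71.7]), -82.0)
side green 91 (456, 312) z 0.0155 (array([ 630.6, -152.5]), array([61.6, 18.5]), -85.5)
```

View pics/c.png

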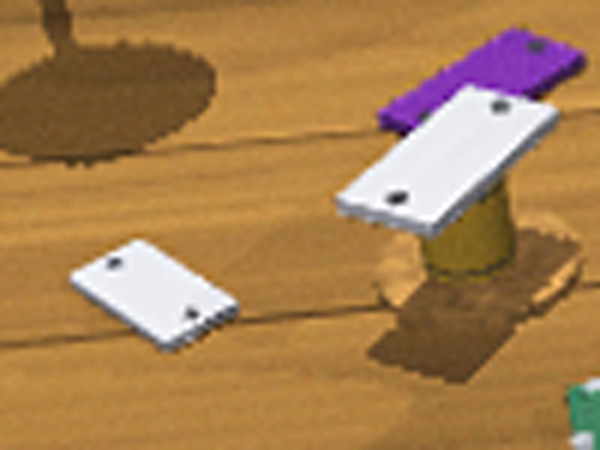

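The crop confirms it. The large white plate at crop pixel (450,155) sits on the brass drum. The small plate at (155,290) and the purple one at (480,80) are decoys. I'll fly towards it, looking down at the pile and the stamp on the way.

>>> jog_arm(rows=[[[3, -6, 3], [0, 0, 0], 1], [[6, -12, 5], [0, 0, 0], 1], [[9, -18, 7], [0, 0, 0], 1], [[12, -24, 7], [0, 0, 0], 1], [[14, -30, 7], [0, 0, 0], 1], [[16, -36, 7], [0, 0, 0], 1], [[16, -36, 7], [0, 0, 0], 1]])

```text
clock: 1.08
position: [0.3938, 0.2164, 0.297]
ee_rot: [0.602, 3.083, -0.0]
force: [0.2, 0.4, -0.6]
width: 1.001
gripper_force: 0.0
```

```bash
python3 - <<'E'
from h import *
d=cap('wrist');save(d,'w1.png');print(d['state']['position'],d['state']['ee_rot'],d['c'],d['R'],d['fx'],d['mount'],d['state']['clock'])
E
```

```text
[0.39377306 0.21641795 0.29698078] [ 6.02322797e-01  3.08284077e+00 -1.78284100e-05] [0.32230242 0.24590221 0.45486506] [[ 3.75625001e-01  8.88638503e-01  2.63111136e-01]
 [ 9.26771618e-01 -3.60314879e-01 -1.06148741e-01]
 [ 4.74999142e-04  2.83716055e-01 -9.58908220e-01]] 288.5714434941052 [[ 8.25704719e-04 -9.59037356e-01 -2.83278428e-01  7.72403753e-02]
 [ 9.99999580e-01  6.79173663e-04  6.15477358e-04  4.27405819e-04]
 [-3.97870531e-04 -2.83278817e-01  9.59037514e-01 -1.57919477e-01]
 [ 0.00000000e+00  0.00000000e+00  0.00000000e+00  1.00000000e+00]] 1.075
```

View pics/w1.png

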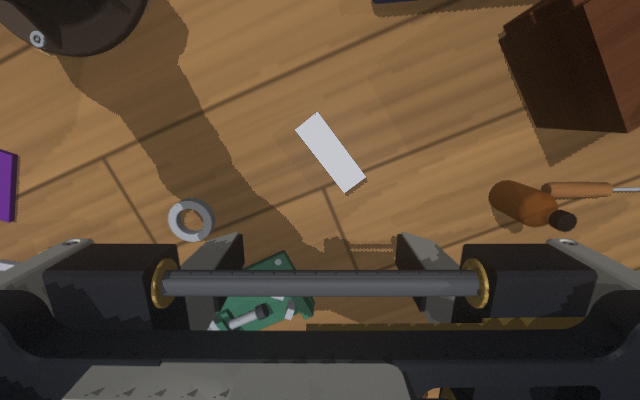

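The wrist view shows the pile's top face clearly at (330,152), the race at (190,220), the oil bottle at (527,205), and the stamp partly hidden at (260,295).

```bash
cat >> m.py <<'E'
def pile(d):
    C=cloud(d);hsv=cv2.cvtColor(d['img'],cv2.COLOR_RGB2HSV).astype(int)
    m=(hsv[...,1]<50)&(hsv[...,2]>150)&(abs(C[...,2]-.03)<.015)
    for k in comps(m,300):
        ys,xs=np.where(k);print(k.sum(),xs.mean(),ys.mean(),edgerect(d,k,.03),np.median(C[k][:,2]))
E
python3 - <<'E'
from m import *
pile(cap('wrist'))
E
```

```text
2296 331.6607142857143 150.44163763066203 (array([378.6, 241.2]), array([119.1,  41.3]), 15.8) 0.029763743141826643
355 180.69014084507043 223.58028169014085 (array([393.7, -20.6]), array([67. , 33.1]), -0.6) 0.017594743524014633
```

>>> jog_arm(rows=[[[5, -3, 0], [0, 0, -4], 1], [[10, -6, 2], [0, 0, -8], 1], [[15, -9, 4], [0, 0, -13], 1], [[20, -13, 6], [0, 0, -18], 1], [[24, -18, 7], [0, 0, -18], 1], [[28, -23, 7], [0, 0, -18], 1], [[30, -27, 7], [0, 0, -18], 1], [[30, -27, 7], [0, 0, -18], 1]])

```text
clock: 2.17
position: [0.6937, -0.0547, 0.3652]
ee_rot: [-1.08, -2.949, 0.005]
force: [-0.5, 0.4, 0.3]
width: 0.998
gripper_force: 0.0
```

```bash
python3 - <<'E'
from h import *
d=cap('wrist');save(d,'w2.png');print(d['state']['position'],d['state']['ee_rot'],d['c'])
E
```

```text
[ 0.69369469 -0.05468158  0.36516656] [-1.08017164 -2.94937588  0.00517441] [ 0.63510735 -0.00402894  0.52304347]
```

View pics/w2.png

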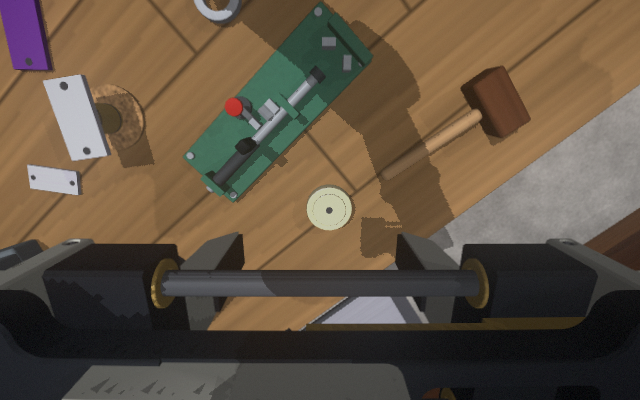

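This wrist view shows the whole stamp from (190,155) to (370,55), with the red button at (237,106), the grip at (245,145) and the V plates near (345,50). It also shows the plate on the drum at (77,117), the small decoy at (53,180) and the purple one at (25,35).

```bash
cat >> m.py <<'E'
def look(d):
    C=cloud(d);hsv=cv2.cvtColor(d['img'],cv2.COLOR_RGB2HSV).astype(int);H,S,V=[hsv[...,i] for i in range(3)]
    z=C[...,2]
    m=(H>60)&(H<95)&(S>80)&(abs(z-.015)<.005)
    r=None
    if m.sum()>500:
        ys,xs=np.where(m); r=rect(plane(d,np.c_[xs,ys],.015)); print('green',m.sum(),r)
        c,s,a=r; th=np.radians((a-90)%180 if False else a); 
        # own y axis along +-a, choose +y world
        y=np.array([np.cos(th),np.sin(th)]); y=y*np.sign(y[1]); x=np.array([y[1],-y[0]])
        O=c+15*x+27.5*y; print('stamp origin',O,'yaw',np.degrees(np.arctan2(x[1],x[0])))
    m=((H<5)|(H>175))&(S>180)&(abs(z-.062)<.012)
    for k in comps(m,20):
        ys,xs=np.where(k);P=plane(d,[[xs.mean(),ys.mean()]],.062)[0]*1000;print('red',k.sum(),P)
        if r: q=P[:2]-O; print('red own',q@x,q@y)
    m=(S<60)&(V>120)&(abs(z-.076)<.008)
    for k in comps(m,200):
        ys,xs=np.where(k);print('plate',xs.mean(),ys.mean(),edgerect(d,k,.076),np.median(z[k]))
E
python3 - <<'E'
from m import *
d=cap('wrist');look(d)
R=cv2.Rodrigues(d['state']['ee_rot'])[0];print('tool y ang',np.degrees(np.arctan2(R[1,1],R[0,1])))
E
```

```text
green 9228 (array([576.9, -61. ]), array([340.2, 117.5]), -85.7)
stamp origin [589.79586202 -32.45272793] yaw 4.3000000000000025
red 231 [539.60804115 -97.18889641  62.        ]
red own -54.900384341280265 -60.790925904253264
plate 73.54375614552606 117.84267453294002 (array([ 398.5, -289.6]), array([119.2,  60.2]), -32.3) 0.07593457608802917
tool y ang 49.95412061102496
```

>>> jog_arm(rows=[[[-5, -4, -2], [0, 0, 1], 1], [[-10, -8, -5], [0, 0, 3], 1], [[-15, -12, -8], [0, 0, 5], 1], [[-20, -16, -12], [0, 0, 7], 1], [[-25, -20, -16], [0, 0, 7.7], 1], [[-29.5, -23.5, -19], [0, 0, 7.7], 1], [[-29.5, -23.5, -21], [0, 0, 7.7], 1], [[-29.5, -23.5, -21], [0, 0, 7.7], 1]], newtons=25)

```text
clock: 3.28
position: [0.3942, -0.2841, 0.1547]
ee_rot: [-0.873, -3.013, -0.002]
force: [-0.1, 0.4, -0.0]
width: 1.001
gripper_force: 0.0
```

```bash
python3 - <<'E'
from m import *
d=cap('wrist');look(d);print(d['state']['position'])
R=cv2.Rodrigues(d['state']['ee_rot'])[0];print('tool y ang',np.degrees(np.arctan2(R[1,1],R[0,1])),R[:,2])
look(cap('side'))
E
```

```text
green 7157 (array([575.7, -80.5]), array([229.8, 119.5]), -85.3)
stamp origin [588.39625181 -51.86339423] yaw 4.700000000000004
red 548 [536.94649216 -98.56306287  62.        ]
red own -55.10325521834806 -42.326919135132115
plate 315.7427802251591 206.66727851199218 (array([ 394.7, -287.7]), array([110.8,  59.6]), -32.3) 0.07584825807648948
[ 0.39421094 -0.28407578  0.15469807]
tool y ang 57.6778250376902 [-0.00438792  0.00259307 -0.99998701]
red 165 [  -6.71620018 1208.25207433   62.        ]
plate 339.86099585062243 16.477178423236513 (array([1129.1, 2204.7]), array([1632.2,  126.3]), -0.4) 0.0762885240304258
plate 520.0113475177305 252.12765957446808 (array([1012.5, -263.2]), array([282.9,  91.8]), -74.6) 0.07573961017251851
plate 292.3080124869927 285.4609781477628 (array([ 400. , -295.1]), array([122.4,  65.6]), -32.9) 0.07643778302653437
```

>>> jog_arm(rows=[[[0, 0, 0], [0, 0, 0], 1], [[0.0, 0.0, -2], [0, 0, 0], 1]])

```text
clock: 3.62
position: [0.4008, -0.2847, 0.1384]
ee_rot: [0.865, 3.015, -0.0]
force: [-0.2, 0.1, -0.8]
width: 0.999
gripper_force: 0.0
```

>>> jog_arm(rows=[[[0, 0, 0], [0, 0, 0], 1], [[0, 0, 0], [0, 0, 0], 1]])

```text
clock: 3.88
position: [0.3988, -0.2848, 0.1375]
ee_rot: [0.869, 3.018, -0.0]
force: [-0.1, -0.5, -1.2]
width: 0.997
gripper_force: 0.0
```

>>> jog_arm(rows=[[[0, -0.5, 0], [0, 0, 0], 1], [[0, -0.5, -3], [0, 0, 0], 1], [[0, -0.5, -5], [0, 0, 0], 1], [[0, -0.5, -5.5], [0, 0, 0], 1], [[0, -0.5, -5.5], [0, 0, 0], 1], [[0, -0.5, -5.5], [0, 0, 0], 1]])

```text
clock: 4.62
position: [0.3984, -0.2904, 0.0826]
ee_rot: [0.87, 3.017, -0.0]
force: [-0.7, -0.5, 0.1]
width: 1.0
gripper_force: 0.0
```

>>> jog_arm(rows=[[[0, 0, -2], [0, 0, 0], 1], [[0, 0, -3], [0, 0, 0], 1], [[0, 0, -3], [0, 0, 0], 1], [[0, 0, -3], [0, 0, 0], 0.6], [[0, 0, -3], [0, 0, 0], 0.5], [[0, 0, -3], [0, 0, 0], 0.5], [[0, 0, -3], [0, 0, 0], 0.5], [[0, 0, -3], [0, 0, 0], 0.5]])

```text
clock: 5.62
position: [0.398, -0.29, 0.0519]
ee_rot: [0.871, 3.018, 0.0]
force: [-0.9, 1.0, 3.7]
width: 0.646
gripper_force: 25.0
```

>>> jog_arm(rows=[[[0, 0, 1], [0, 0, 0], 0.5], [[0, 0, 3], [0, 0, 0], 0.5], [[0, 0, 6], [0, 0, 0], 0.5], [[0, 2, 9], [0, 0, 2], 0.5], [[1, 6, 10], [0, 0, 8], 0.5], [[2, 11, 10], [0, 0, 16], 0.5], [[3, 16, 10], [0, 0, 24], 0.5], [[4, 21, 10], [0, 0, 32], 0.5]])

```text
clock: 6.62
position: [0.4378, -0.0785, 0.1523]
ee_rot: [-0.002, 3.141, -0.0]
force: [1.1, -0.1, -2.3]
width: 0.652
gripper_force: 25.0
```

>>> jog_arm(rows=[[[0, 5.5, 0], [0, 0, 6], 0.5], [[-1, 11, 0], [0, 0, 12], 0.5], [[-2, 16.5, 0], [0, 0, 16.1], 0.5], [[-3.5, 22, 0], [0, 0, 16.1], 0.5], [[-5, 27.5, 0], [0, 0, 16.1], 0.5], [[-6, 32, -2], [0, 0, 16.1], 0.5], [[-6, 32.1, -4], [0, 0, 16.1], 0.5], [[-6, 32.1, -4], [0, 0, 16.1], 0.5]])

```text
clock: 7.62
position: [0.3768, 0.2404, 0.111]
ee_rot: [0.436, -3.109, 0.003]
force: [0.5, -0.2, -1.3]
width: 0.645
gripper_force: 25.0
```

>>> jog_arm(rows=[[[0, 0, 0], [0, 0, 0], 0.5], [[0, 0, 0], [0, 0, 0], 0.5], [[0, 0, 0], [0, 0, 0], 0.5]])

```text
clock: 8.0
position: [0.3784, 0.2408, 0.1123]
ee_rot: [-0.433, 3.111, 0.001]
force: [0.3, -0.0, -1.2]
width: 0.651
gripper_force: 25.0
```

```bash
python3 - <<'E'
from m import *
s=arm.observe();p=s['position']
R=cv2.Rodrigues(s['ee_rot'])[0];print(p,'tool y ang',np.degrees(np.arctan2(R[1,1],R[0,1])),R[:,2],s['width'])
d=cap('wrist');C=cloud(d);hsv=cv2.cvtColor(d['img'],cv2.COLOR_RGB2HSV).astype(int)
m=(hsv[...,1]<60)&(hsv[...,2]>120)&(np.hypot(C[...,0]-p[0],C[...,1]-p[1])<.1)&(C[...,2]<.2)
for k in comps(m,100): print(k.sum(),np.median(C[k][:,2]),edgerect(d,k,np.median(C[k][:,2])))
save(d,'w3.png')
E
```

```text
[0.37838323 0.24076385 0.11234136] tool y ang 105.858780963821 [ 8.78862773e-04  6.58385774e-04 -9.99999397e-01] 0.6505813997985186
859 0.029746501623116928 (array([326.7, 226.6]), array([41.5, 13.8]), -74.1)
13183 0.1362831837678082 (array([349.9, 233.5]), array([59.6, 58.8]), -74.1)
2786 0.13632846806504265 (array([402.5, 248.3]), array([58.5, 16.8]), -74.3)
```

View pics/w3.png

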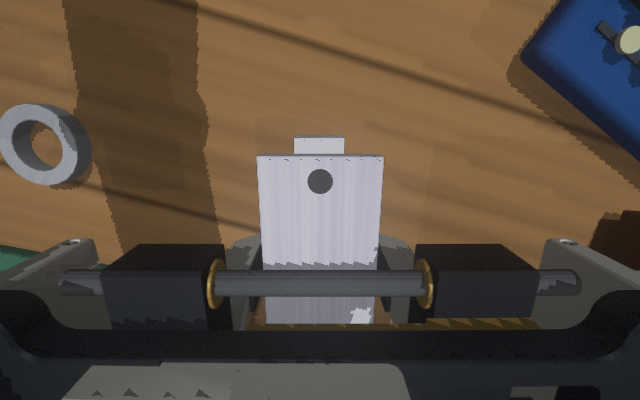

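The plate is held level, with the pile's end showing just beyond it at (319,145). The offset is about 1 mm and the yaw matches. Lowering.

>>> jog_arm(rows=[[[-0.1, 0, -3], [0, 0, 0], 0.5], [[-0.1, 0, -6], [0, 0, 0], 0.5], [[-0.1, 0, -8], [0, 0, 0], 0.5], [[-0.1, 0, -9], [0, 0, 0], 0.5], [[-0.1, 0, -9.2], [0, 0, 0], 0.5], [[-0.1, 0, -9.2], [0, 0, 0], 0.5]])

```text
clock: 8.8
position: [0.3773, 0.2412, 0.0202]
ee_rot: [-0.435, 3.111, 0.001]
force: [0.1, 0.2, -2.0]
width: 0.649
gripper_force: 25.0
```

>>> jog_arm(rows=[[[0, 0, -0.2], [0, 0, 0], 0.5], [[0, 0, -0.35], [0, 0, 0], 0.5], [[0, 0, -0.45], [0, 0, 0], 0.5], [[0, 0, -0.45], [0, 0, 0], 0.5]])

```text
clock: 9.3
position: [0.377, 0.2411, 0.0158]
ee_rot: [-0.435, 3.111, 0.001]
force: [-1.8, -0.6, 9.2]
width: 0.654
gripper_force: 25.0
```

>>> jog_arm(rows=[[[0, 0, 0.05], [0, 0, 0], 0.75], [[0, 0, 0.05], [0, 0, 0], 1], [[0, 0, 0.05], [0, 0, 0], 1], [[0, 0, 0.05], [0, 0, 0], 1], [[0, 0, 3], [0, 0, 0], 1], [[0, 0, 8], [0, 0, 0], 1], [[0, 0, 13], [0, 0, 0], 1], [[3, -2, 18], [0, 0, 0], 1]])

```text
clock: 10.3
position: [0.4053, 0.2222, 0.1969]
ee_rot: [0.442, -3.11, -0.001]
force: [1.5, 0.8, -1.1]
width: 1.001
gripper_force: 0.0
```

```bash
python3 - <<'E'
from m import *
d=cap('wrist');C=cloud(d);hsv=cv2.cvtColor(d['img'],cv2.COLOR_RGB2HSV).astype(int)
m=(hsv[...,1]<60)&(hsv[...,2]>120)&(abs(C[...,2]-.04)<.008)&(np.hypot(C[...,0]-.378,C[...,1]-.241)<.12)
for k in comps(m,100): print(k.sum(),np.median(C[k][:,2]),edgerect(d,k,.04),np.linalg.lstsq(np.c_[C[k][:,:2],np.ones(k.sum())],C[k][:,2],rcond=None)[0])
print(d['state']['position'])
E
```

```text
5645 0.039825951468190623 (array([377.4, 242.1]), array([119.6,  59.8]), 15.8) [-8.14595973e-04 -6.56143328e-05  4.01462889e-02]
[0.40534072 0.22217286 0.19691405]
```

The plate lies flat at (377.4, 242.1), 15.8°, about 1 mm off the pile centre. Next, the grip.

>>> jog_arm(rows=[[[2.5, -5, 0], [0, 0, -2], 1], [[5.5, -10, 0], [0, 0, -4], 1], [[8.5, -15, 0], [0, 0, -6], 1], [[11.5, -20, 0], [0, 0, -8], 1], [[14.5, -25, 0], [0, 0, -10], 1], [[17, -30, -1], [0, 0, -11.6], 1], [[19.1, -33.9, -3], [0, 0, -11.6], 1], [[19.1, -33.9, -5], [0, 0, -11.6], 1]])

```text
clock: 11.35
position: [0.5986, -0.1229, 0.1443]
ee_rot: [-0.109, 3.139, -0.004]
force: [-0.2, 0.2, 0.2]
width: 1.005
gripper_force: 0.0
```

>>> jog_arm(rows=[[[0, 0, 0], [0, 0, 0], 1], [[0, 0, 0], [0, 0, 0], 1], [[0, 0, 0], [0, 0, 0], 1]])

```text
clock: 11.72
position: [0.5984, -0.1173, 0.1463]
ee_rot: [-0.12, 3.138, 0.0]
force: [0.7, -0.2, 0.7]
width: 0.998
gripper_force: 0.0
```

```bash
python3 - <<'E'
from m import *
d=cap('wrist');C=cloud(d);p=d['state']['position'];R=cv2.Rodrigues(d['state']['ee_rot'])[0];print(p,'tool y ang',np.degrees(np.arctan2(R[1,1],R[0,1])),R[:,2])
m=(abs(C[...,2]-.108)<.008)&(np.hypot(C[...,0]-.596,C[...,1]+.117)<.04)&(d['depth']>0)
for k in comps(m,30): print(k.sum(),np.median(C[k][:,2]),edgerect(d,k,.108))
cv2.imwrite('pics/w4.png',d['img'][:,:,::-1])
E
```

```text
[ 0.59837286 -0.11730235  0.14627898] tool y ang 94.38539114830785 [ 1.48371320e-03  1.84259334e-04 -9.99998882e-01]
606 0.10743779301659086 (array([ 594., -118.]), array([19.2, 17.5]), 4.4)
```

View pics/w4.png

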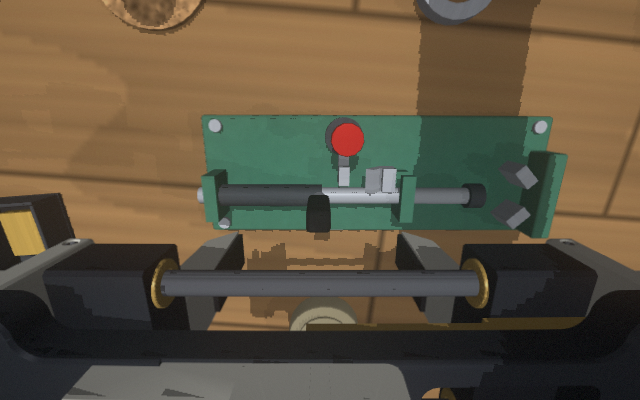

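View: the grip is at (318,213), centred between the fingers, and the red button is at (347,140). The measured grip position (594,-118) agrees with the estimate.

>>> jog_arm(rows=[[[-0.3, 0, -3], [0, 0, 0], 1], [[-0.3, 0, -6], [0, 0, 0], 1], [[-0.3, 0, -7.8], [0, 0, 0], 1], [[-0.3, 0, -7.8], [0, 0, 0], 0.5], [[-0.3, 0, -7.8], [0, 0, 0], 0.1], [[-0.3, 0, -7.8], [0, 0, 0], 0.1], [[-0.3, 0, -7.8], [0, 0, 0], 0.1], [[-0.3, 0, -7.8], [0, 0, 0], 0.1]], newtons=45)

```text
clock: 12.78
position: [0.5951, -0.118, 0.0676]
ee_rot: [-0.118, 3.139, 0.0]
force: [-0.2, -0.1, 0.3]
width: 0.505
gripper_force: 0.0
```

>>> jog_arm(rows=[[[0, 0, 0], [0, 0, 0], 0.1], [[0, 0, 0], [0, 0, 0], 0.1], [[0, 0, 0], [0, 0, 0], 0.1]])

```text
clock: 13.15
position: [0.5949, -0.1188, 0.0672]
ee_rot: [-0.118, 3.139, -0.002]
force: [0.5, 3.5, -4.0]
width: 0.192
gripper_force: 45.0
```

>>> jog_arm(rows=[[[0.05, -0.7, 0], [0, 0, 0], 0.1], [[0.15, -2, 0], [0, 0, 0], 0.1], [[0.25, -3.3, 0], [0, 0, 0], 0.1], [[0.35, -4.6, 0], [0, 0, 0], 0.1], [[0.42, -5.5, 0], [0, 0, 0], 0.1], [[0.46, -6.1, 0], [0, 0, 0], 0.1], [[0.46, -6.1, 0], [0, 0, 0], 0.1], [[0.46, -6.1, 0], [0, 0, 0], 0.1]])

```text
clock: 14.15
position: [0.5992, -0.1759, 0.0671]
ee_rot: [0.122, -3.138, -0.006]
force: [-2.6, 10.4, 4.6]
width: 0.194
gripper_force: 45.0
```

>>> jog_arm(rows=[[[0.02, -0.3, 0], [0, 0, 0], 0.1], [[0.02, -0.35, 0], [0, 0, 0], 0.1], [[0.02, -0.35, 0], [0, 0, 0], 0.1], [[0.02, -0.35, 0], [0, 0, 0], 0.1]])

```text
clock: 14.65
position: [0.5995, -0.1792, 0.0671]
ee_rot: [0.122, -3.138, -0.006]
force: [-2.9, 11.3, 5.4]
width: 0.197
gripper_force: 45.0
```

>>> jog_arm(rows=[[[-0.03, 0.4, 0], [0, 0, 0], 0.1], [[-0.06, 0.8, 0], [0, 0, 0], 0.1], [[-0.09, 1.2, 0], [0, 0, 0], 0.1], [[-0.09, 1.2, 0], [0, 0, 0], 0.1], [[-0.09, 1.2, 0], [0, 0, 0], 0.1]])

```text
clock: 15.28
position: [0.5988, -0.1703, 0.0672]
ee_rot: [0.119, -3.139, -0.001]
force: [-0.4, 2.4, 0.1]
width: 0.194
gripper_force: 45.0
```

The sear holds: the force fell at 52 mm travel. Releasing.

>>> jog_arm(rows=[[[0, 0, 0], [0, 0, 0], 0.6], [[0, 0, 0], [0, 0, 0], 1], [[0, 0, 0], [0, 0, 0], 1], [[0, 0, 0], [0, 0, 0], 1], [[0, 0, 5], [0, 0, 0], 1], [[0, 0, 10], [0, 0, 0], 1], [[-2, 0, 14], [0, 0, 0], 1], [[-4, 0, 16], [0, 0, 0], 1]])

```text
clock: 16.27
position: [0.5592, -0.171, 0.2297]
ee_rot: [-0.118, 3.136, -0.001]
force: [0.4, 0.9, 0.0]
width: 0.985
gripper_force: 0.0
```

```bash
cat >> m.py <<'E'
def drum(d,z):
    C=cloud(d);m=(abs(C[...,2]-z)<.006)&(np.hypot(C[...,0]-.3985,C[...,1]+.29)<.06)&(d['depth']>0)
    for k in comps(m,50):
        c=max(cv2.findContours(k.astype(np.uint8),cv2.RETR_EXTERNAL,cv2.CHAIN_APPROX_NONE)[0],key=len)
        P=(plane(d,c.reshape(-1,2),z)[:,:2]*1000).astype(np.float32)
        print('drum',k.sum(),np.median(C[k][:,2]),cv2.minEnclosingCircle(P))
E
python3 - <<'E'
from m import *
s=arm.observe();print(s['joints'],s['position'])
d=cap('wrist');C=cloud(d)
m=(abs(C[...,2]-.108)<.008)&(np.hypot(C[...,0]-.596,C[...,1]+.15)<.08)&(d['depth']>0)
for k in comps(m,30): print('grip',k.sum(),edgerect(d,k,.108))
drum(d,.066);drum(cap('side'),.066);drum(cap('scene'),.066)
E
```

```text
[-0.0209053   0.3684039   0.31069403  1.69251883 -0.12426835  1.09668431
  1.97284326] [ 0.55919608 -0.17095269  0.22969945]
grip 289 (array([ 596.9, -169.4]), array([19.1, 17.8]), 4.4)
drum 2083 0.06610079068792157 ((400.8962707519531, -287.6214599609375), 26.138477325439453)
drum 281 0.06643222749635713 ((399.8583679199219, -292.90179443359375), 27.623497009277344)
drum 124 0.06487550192096936 ((406.78594970703125, -287.76519775390625), 27.80086898803711)
```

>>> jog_arm(rows=[[[-1, -1, 0], [0, 0, -10.5], 1], [[-3, -3, 0], [0, 0, -21], 1], [[-5, -4.5, 0], [0, 0, -31.5], 1], [[-8, -6, 0], [0, 0, -42], 1], [[-10, -7.5, 0], [0, 0, -52.5], 1], [[-12, -9, 0], [0, 0, -63], 1], [[-14, -10.5, 0], [0, 0, -73.5], 1], [[-15.8, -11.7, -2], [0, 0, -84], 1]])

```text
clock: 17.42
position: [0.4011, -0.2885, 0.2071]
ee_rot: [2.019, 2.405, -0.0]
force: [0.6, 0.4, -0.4]
width: 1.003
gripper_force: 0.0
```

>>> jog_arm(rows=[[[0, 0, -3], [0, 0, -6], 1], [[0, 0, -7], [0, 0, -6], 1], [[0, 0, -8], [0, 0, -6], 1], [[0, 0, -8], [0, 0, -6], 1], [[0, 0, -8], [0, 0, -6], 1]])

```text
clock: 18.05
position: [0.4015, -0.288, 0.1282]
ee_rot: [2.135, 2.303, 0.001]
force: [-0.3, 0.1, 0.9]
width: 1.001
gripper_force: 0.0
```

```bash
python3 - <<'E'
from m import *
d=cap('wrist');R=cv2.Rodrigues(d['state']['ee_rot'])[0];print(d['state']['position'],'tool y ang',np.degrees(np.arctan2(R[1,1],R[0,1])),R[:,2])
drum(d,.066)
E
```

```text
[ 0.40154261 -0.28804913  0.12824514] tool y ang 4.328641642405203 [ 1.37592501e-03 -8.38570438e-04 -9.99998702e-01]
drum 2825 0.06608944920753257 ((399.89361572265625, -287.5712890625), 25.415510177612305)
```

>>> jog_arm(rows=[[[-0.1, 0, -4], [0, 0, 0], 1], [[-0.1, 0, -8], [0, 0, 0], 1], [[-0.1, 0, -9.7], [0, 0, 0], 1], [[-0.1, 0, -9.7], [0, 0, 0], 0.7], [[-0.1, 0, -9.7], [0, 0, 0], 0.4], [[-0.1, 0, -9.7], [0, 0, 0], 0.4], [[-0.1, 0, -9.7], [0, 0, 0], 0.4], [[-0.1, 0, -9.7], [0, 0, 0], 0.4]], newtons=35)

```text
clock: 19.1
position: [0.4001, -0.2876, 0.0307]
ee_rot: [2.136, 2.303, 0.001]
force: [-1.5, 0.6, 5.2]
width: 0.538
gripper_force: 35.0
```

>>> jog_arm(rows=[[[0, 0, 1], [0, 0, 0], 0.4], [[0, 0, 4], [0, 0, 0], 0.4], [[0, 0, 9], [0, 0, 0], 0.4], [[1, 4, 13], [0, 0, 0], 0.4], [[3, 9, 15], [0, 0, 0], 0.4], [[6, 14, 15], [0, 0, 0], 0.4], [[9, 19, 15], [0, 0, 0], 0.4], [[12, 24, 15], [0, 0, 0], 0.4]])

```text
clock: 20.1
position: [0.5199, -0.0458, 0.1806]
ee_rot: [-2.136, -2.303, 0.0]
force: [0.7, -0.5, -4.8]
width: 0.538
gripper_force: 35.0
```

>>> jog_arm(rows=[[[3, 4.5, -1], [0, 0, 0], 0.4], [[5.5, 8, -3], [0, 0, 0], 0.4], [[6.4, 9.4, -5], [0, 0, 0], 0.4], [[6.4, 9.4, -6], [0, 0, 0], 0.4], [[6.4, 9.4, -6], [0, 0, 0], 0.4], [[6.4, 9.4, -6], [0, 0, 0], 0.4]])

```text
clock: 20.85
position: [0.5837, 0.045, 0.1212]
ee_rot: [2.138, 2.301, 0.001]
force: [0.5, -0.0, -4.9]
width: 0.542
gripper_force: 35.0
```

```bash
python3 - <<'E'
from m import *
d=cap('wrist');R=cv2.Rodrigues(d['state']['ee_rot'])[0];p=d['state']['position'];print(p,'tool y ang',np.degrees(np.arctan2(R[1,1],R[0,1])),R[:,2])
C=cloud(d);O=np.array([589.8,-32.45]);t=np.radians(4.3);x=np.array([np.cos(t),np.sin(t)]);y=np.array([-x[1],x[0]])
q=C[...,:2]*1000-O;X=q@x;Y=q@y;Z=C[...,2]*1000
m=(abs(Z-43)<3)&(abs(X)<60)&(Y>70)&(Y<150)
for k in comps(m,30): print('z43',k.sum(),np.percentile(X[k],[2,98]),np.percentile(Y[k],[2,98]),np.median(Z[k]))
look(d)
print('TCP own',(p[:2]*1000-O)@x,(p[:2]*1000-O)@y)
cv2.imwrite('pics/w5.png',d['img'][:,:,::-1])
E
```

```text
[0.58371644 0.04496521 0.12117926] tool y ang 4.19865709021707 [ 8.16205256e-04 -2.37951023e-04 -9.99999639e-01]
z43 2330 [-39.84043907  39.82545361] [125.34149161 142.94353759] 42.812372253509686
z43 372 [-30.03872882 -10.72858226] [ 98.75808968 117.344203  ] 42.893063210277596
z43 371 [10.72563926 29.97276496] [ 98.81256973 117.63358135] 42.85926996883374
green 7786 (array([571.8,   7.5]), array([206. , 117.5]), -85.7)
stamp origin [584.69586202  36.04727207] yaw 4.3000000000000025
TCP own -0.2619422660227695 77.65343069814995
```

View pics/w5.png

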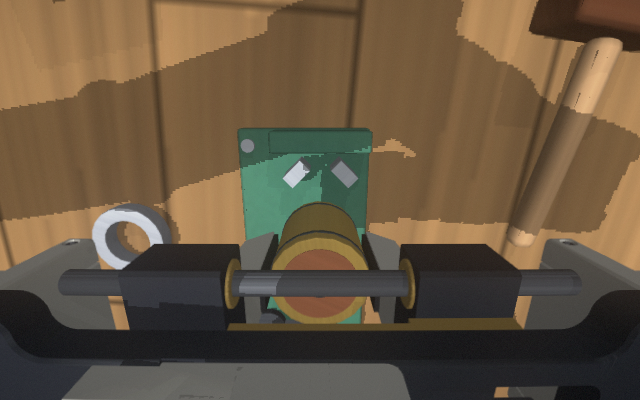

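View: the drum is held upright at (320,255), and the V cheeks at (296,174) and (344,174) sit symmetrically ahead of it. The offset is under 0.5 mm sideways and 7 mm short. Lowering.

>>> jog_arm(rows=[[[0, 0.1, -3], [0, 0, 0], 0.4], [[0, 0.1, -6], [0, 0, 0], 0.4], [[0, 0.1, -7.4], [0, 0, 0], 0.4], [[0, 0.1, -7.8], [0, 0, 0], 0.4], [[0, 0.1, -7.8], [0, 0, 0], 0.4]])

```text
clock: 21.52
position: [0.5844, 0.0473, 0.043]
ee_rot: [2.136, 2.303, 0.001]
force: [0.4, -0.1, -5.0]
width: 0.538
gripper_force: 35.0
```

>>> jog_arm(rows=[[[0, 0, -0.15], [0, 0, 0], 0.4], [[0, 0, -0.3], [0, 0, 0], 0.4], [[0, 0, -0.4], [0, 0, 0], 0.4], [[0, 0, -0.4], [0, 0, 0], 0.4]])

```text
clock: 22.02
position: [0.5842, 0.0476, 0.0397]
ee_rot: [2.136, 2.303, 0.002]
force: [-3.5, 0.5, 11.1]
width: 0.537
gripper_force: 35.0
```

>>> jog_arm(rows=[[[0, 0, 0.1], [0, 0, 0], 0.65], [[0, 0, 0.1], [0, 0, 0], 0.8], [[0, 0, 0.1], [0, 0, 0], 0.9], [[0, 0, 0.1], [0, 0, 0], 0.9], [[0, 0, 4], [0, 0, 0], 0.9], [[0, 0, 9], [0, 0, 0], 0.9], [[0, -2, 14], [0, 0, 0], 0.9], [[0, -5, 16], [0, 0, 0], 0.6]])

```text
clock: 23.02
position: [0.5852, -0.0022, 0.2012]
ee_rot: [2.132, 2.304, 0.005]
force: [0.1, 0.1, -0.3]
width: 0.831
gripper_force: 0.0
```

```bash
cat > chk.py <<'E'
from m import *
def chk(n):
    d=cap(n);C=cloud(d);O=np.array([589.8,-32.45]);t=np.radians(4.3);x=np.array([np.cos(t),np.sin(t)]);y=np.array([-x[1],x[0]])
    q=C[...,:2]*1000-O;X=q@x;Y=q@y;Z=C[...,2]*1000
    for lab,m,z in [('drumtop',(abs(Z-75)<4)&(abs(X)<45)&(Y>40)&(Y<130),.075),('grip',(abs(Z-108)<6)&(abs(X)<30)&(Y<-60)&(Y>-180),.108)]:
        for k in comps(m,40):
            c=max(cv2.findContours(k.astype(np.uint8),cv2.RETR_EXTERNAL,cv2.CHAIN_APPROX_NONE)[0],key=len)
            P=(plane(d,c.reshape(-1,2),z)[:,:2]*1000).astype(np.float32);(cc,r)=cv2.minEnclosingCircle(P);cc=np.array(cc)-O
            print(n,lab,k.sum(),'own',cc@x,cc@y,'r',r,'z',np.median(Z[k]))
    return d
if __name__=='__main__':
    s=arm.observe();print(s['clock'],s['position'],s['joints'])
    for n in('wrist','side','scene'):chk(n)
E
python3 chk.py
```

```text
23.025 [ 0.58516965 -0.00224672  0.20117851] [-0.53349107  0.43281319  0.63276555  1.7479703  -0.29090499  1.05154143
  0.27776612]
wrist drumtop 2040 own -0.07113998456045034 79.20371827810318 r 24.825679779052734 z 75.14653075556981
side drumtop 129 own 2.0834262712062186 74.90403482562084 r 27.48046112060547 z 76.24182503194277
scene drumtop 144 own 3.4454383749383157 75.98701777155028 r 25.50815200805664 z 74.27577140452496
```

The drum stands at own (−0.1, 79.2). Turning, shutting the fingers and going over the button.

>>> jog_arm(rows=[[[0, -1, 0], [0, 0, 10.5], 0.3], [[-1, -2, 0], [0, 0, 21], 0], [[-2, -4, 0], [0, 0, 31.5], 0], [[-3, -6, 0], [0, 0, 42], 0], [[-4, -8, 0], [0, 0, 52.5], 0], [[-4.6, -9.5, 0], [0, 0, 63], 0], [[-4.6, -9.5, 0], [0, 0, 73.5], 0], [[-4.6, -9.5, -3], [0, 0, 84], 0]], newtons=10)

```text
clock: 24.18
position: [0.539, -0.0967, 0.1686]
ee_rot: [0.035, 3.139, 0.001]
force: [0.4, 0.7, -0.5]
width: 0.0
gripper_force: 0.0
```

>>> jog_arm(rows=[[[0, 0, -3], [0, 0, 6], 0], [[0, 0, -7], [0, 0, 6], 0], [[0, 0, -7], [0, 0, 6], 0], [[0, 0, -7], [0, 0, 6], 0]])

```text
clock: 24.68
position: [0.5382, -0.0971, 0.0988]
ee_rot: [-0.119, 3.139, 0.0]
force: [0.5, -0.2, 0.6]
width: 0.004
gripper_force: 0.0
```

```bash
python3 - <<'E'
from chk import *
d=chk('wrist');R=cv2.Rodrigues(d['state']['ee_rot'])[0];print(d['state']['position'],'tool y ang',np.degrees(np.arctan2(R[1,1],R[0,1])),d['state']['width'])
chk('scene');look(d)
E
```

```text
wrist drumtop 1742 own 5.4848356272879375 74.44965958031312 r 24.863752365112305 z 75.27941490328855
wrist grip 131 own -10.953810821203446 -134.30067488700786 r 8.70502758026123 z 103.96476482650301
[ 0.53818401 -0.09713651  0.09883593] tool y ang 94.33228916445992 0.003612331802921271
scene drumtop 144 own 3.8663535801551143 75.78990996707772 r 25.92648696899414 z 74.12364636236896
green 20006 (array([575.1, -61.8]), array([340.7, 117.9]), -85.7)
stamp origin [587.99586202 -33.25272793] yaw 4.3000000000000025
red 754 [534.95517311 -98.47082465  62.        ]
red own -57.78135630664772 -61.057593166189385
```

>>> jog_arm(rows=[[[0.1, 0, -2.5], [0, 0, 0], 0], [[0.1, 0, -3.5], [0, 0, 0], 0], [[0.1, 0, -4.2], [0, 0, 0], 0], [[0.1, 0, -4.7], [0, 0, 0], 0], [[0.1, 0, -5.0], [0, 0, 0], 0], [[0.1, 0, -5.0], [0, 0, 0], 0]])

```text
clock: 25.52
position: [0.5391, -0.0974, 0.0486]
ee_rot: [-0.119, 3.139, 0.0]
force: [-1.0, 1.0, 3.3]
width: 0.002
gripper_force: 1.8
```

```bash
python3 - <<'E'
from chk import *
print(arm.observe()['position'],arm.observe()['force']);chk('scene');chk('wrist')
E
```

```text
[ 0.53911946 -0.09738916  0.0486163 ] [-0.9771792   1.03495392  3.28068172]
scene drumtop 142 own 4.277933531389307 81.52098244845044 r 25.792755126953125 z 74.39903080317555
```

Fired: the drum moved about 6 mm home. Raising and checking.

>>> jog_arm(rows=[[[0, 0, 3], [0, 0, 0], 0], [[0, 0, 8], [0, 0, 0], 0], [[0, 0, 13], [0, 0, 0], 0], [[0, 0, 18], [0, 0, 0], 0], [[3, 3, 22], [0, 0, 0], 0], [[6, 6, 25], [0, 0, 0], 0], [[6, 6, 25], [0, 0, 0], 0], [[6, 6, 25], [0, 0, 0], 0]])

```text
clock: 26.62
position: [0.5982, -0.0381, 0.2976]
ee_rot: [0.118, -3.138, 0.001]
force: [1.1, -0.6, -0.1]
width: 0.007
gripper_force: 0.0
```

```bash
python3 - <<'E'
from chk import *
d=chk('wrist');look(d);save(d,'w6.png');print(arm.observe()['clock'])
E
```

```text
wrist drumtop 1071 own -0.8497449676456962 84.54641554784608 r 25.030567169189453 z 75.40669490006941
wrist grip 216 own -1.4214500916835637 -96.03170054274668 r 11.378719329833984 z 107.20044287932909
green 9875 (array([576.3, -66.5]), array([329.6, 116.2]), -85.7)
stamp origin [589.19586202 -37.95272793] yaw 4.3000000000000025
red 314 [539.08886661 -97.60801535  62.        ]
red own -54.438828402169754 -55.73040703387882
26.675
```

View pics/w6.png

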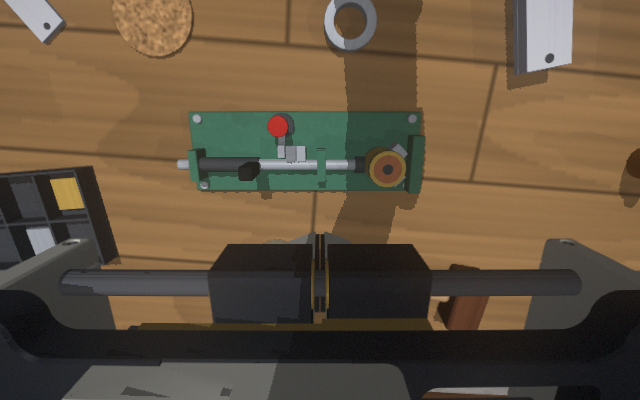

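The drum is home in the V at (387,168) with the die resting on it. The striker is forward, the button at (278,126) is up again, and the plate on the pile at (545,35) is undisturbed.

```bash
python3 -c "
from cell import arm
print(arm.sign_off())"
```

```text
the job is handed in; nothing more can be done
None
```

The job is done and handed in at about 27 s: the plate lies flat and lined up on the pile (about 1 mm off centre), the striker was cocked, the drum set in the V and struck home, and the button is up again.

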